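# Unlatch and open the gauge case

## Task

Open the blue gauge case: swing its red latch lever right round to its open stop so that the nose is clear of the lid, then lift the lid by its orange tab and lay it right back so that it stays open, with the lever left swung round. The lever goes round one way only and nobody remembers which: feel for it and do not bend the lever by forcing it the wrong way. Leave the tin, pliers and tape measure around it where they are.

Things in the scene. Friction and masses are not known exactly. Their poses are not given: they have to be found in the camera images.
- case: Blue steel case bolted to the table, 110 deep (x) x 190 wide (y), lid top at 74 mm. Origin: centre of its underside; -x is its front (latch and tab side), z up. A grey latch housing (52 x 70 mm, 64 mm high) sticks out of the front, centred at y = +50 mm. Inside lie a setting block and a V-block.
- latch (a joint): Turn of the latch nose about its upright pivot, rad, range -1.5 to 1.5; about 0 when shut (nose 16 mm over the lid's front edge, blocking it). Positive = anticlockwise from above, handle to the case's -y side. A stop hidden in the housing blocks one sense at 0.17 to 0.22 rad, which one changes every time; the other is free to its open stop at 1.5. Turning takes 1 to 2 N at the handle; it stays where left.
- latch_arm (a joint): Springy bend of the lever's red handle arm against the nose, rad; 0 unloaded, it bends about 6 mrad per N pushed sideways at the handle (3 mm for 9 N), positive anticlockwise. Beyond 0.25 rad (about 40 N) either way it counts as bent.
- latch_grip (a point): On the lever's upright red handle post (16 mm diameter, rising from a flat arm whose top is 84 mm above the table to 119 mm): a point on its axis 102 mm above the table. It goes round latch_pivot at a radius of 55 mm; shut, it lies straight in front (-x of the case) of the pivot.
- latch_pivot (a point): Point on the latch's upright pivot axis, 80 mm above the table, 22 mm in front of the case's front wall and at the case's y = +50 mm.
- lid (a joint): Opening angle of the lid, rad: 0 shut, 1.92 fully back on its stop. Hinged along the case's rear top edge; moves freely, 0.2 to 0.4 kg; let go below about 1.3 it falls shut, beyond about 1.65 it falls back to its stop, between them it may hang.
- lid_pull (a point): Middle of the graspable part of the orange pull tab on the lid: an upright plate 12 mm thick (along the case's y), 22 mm long (x), rising 31 mm from the lid's front edge at the case's y = -60 mm. The point lies 19 mm above the lid's top face and moves with the lid.
- lid_hinge (a point): Middle of the lid's hinge line, 66 mm above the table; its axes are those of the case, and the line runs along y. The lid swings up and back (+x) about it; lid_pull lies 101 mm in front of and 27 mm above it when shut.
- tin: Open tin of filler rods, 74 mm diameter, 187 mm tall with its rods, standing; origin at the centre of its underside. Bystander.
- pliers: Blue-handled long-nose pliers lying flat, 184 x 60 x 16 mm; origin under their middle. Bystander.
- tape: Yellow tape measure standing on its base, 99 x 38 x 65 mm; origin under its middle. Bystander.

How it is judged (in metres and radians):
On the way:
1. the latch lever is swung right round to its open stop, one way or the other, while the lid is still shut ((value of joint latch above 1.3 rad or value of joint latch below -1.3 rad) and value of joint lid below 0.1 rad), for 0.1 s.
At the end, for the whole second after the job is handed in: The lid lies back at rest, open more than 1.75 rad (of 1.92), and the latch is still swung more than 1.25 rad to its open side (value of joint lid above 1.75 rad and velocity of joint lid below 0.1 rad/s and (value of joint latch above 1.25 rad or value of joint latch below -1.25 rad)); the robot touches nothing.
It fails at once if the lever is bent: its arm is forced more than 0.25 rad (about 40 N at the handle) (value of joint latch_arm above 0.25 rad or value of joint latch_arm below -0.25 rad).
It fails at once if the tin, the pliers or the tape measure is pushed more than 30 mm (distance of any of tin, pliers, tape from where it was at the start of the episode above 0.03 m).
It fails at once if the tin is tipped over (angle between tin's own z axis and vertical above 0.5 rad).
It also fails if it takes over 54 s, if anything falls off the work surface, if the arm or the gripper's body presses on something with over 40 N, if the wrist force passes 120 N, or if a joint passes its speed limit or range.

## Robot

A 6-joint arm with a two-finger parallel gripper is mounted at the origin on the work surface; the furniture and walls round the work are solid. World frame = base frame: x ahead of the robot, y to its left, z up, the work surface at z = 0. Lengths are in mm, angles in rad, forces in N, time in s.
With the tool pointing down it reaches from about 275 to 1000 mm from the base axis. Payload 8.4 kg.
Tool frame: the origin (TCP) lies between the finger pads; the fingertips stand r.finger_overhang ahead of it and the grasp point (between the pads) is the TCP (r.finger_overhang is the distance from the TCP to the fingertips, in mm); z points along the fingers, y is the line along which they close (so a half turn about z gives the same grasp; the last joint's range is limited). The gripper opens to 85 mm and grips with 20 to 120 N. Pads are 22 mm wide; open, the fingers measure 114 mm over their backs; the gripper's body (76 mm by 85 mm) begins 54 mm behind the grasp point. The pads swing forward as they close: fully open they stand 13 mm farther back than shut.
Start: joints at [-1.216, 0.353, 1.633, -0, 1.155, -0.002], TCP at [218.297, -585.64, 250.281] pointing down, gripper open.
Joint ranges: [-2.63, 2.63], [-0.92, 2.1], [0.06, 2.66], [-1.3, 4.44], [0, 2.69], [-3.02, 3.02]. Speed limits (rad/s): [2.22, 2.22, 2.79, 3.14, 3.14, 3.14].

## Interface

Orientations are given as [roll, pitch, yaw] about the fixed x, y, z axes, in that order (R = Rz(yaw) Ry(pitch) Rx(roll)).
In Python, from rig import r, cams, sign_off gives the robot as it stands.
- The arm moves only by the shell command python3 -m crank 'ROWS' [FORCE]. ROWS is JSON, a list of rows, each a list of 7 numbers: the shift along the tool's x, y, z in m, then the turn, a rotation vector about the tool's x, y, z in rad, then the closure, from 0 (fully open) to 1 (shut). In form: [[dx, dy, dz, ax, ay, az, gripper], ...]. A call has 1 to 5 rows; each row is the pose to reach, as a shift and turn from the pose commanded when the call began, along the tool's axes at that moment; what a row does not reach only later rows make up. A row lasts 1/10 s, in which the tool goes at most 50 mm and 8.59 degrees, less where a joint would pass 70% of its speed; a pose out of reach is approached as far as the arm can. A call with a gripper value outside its range is refused whole. The fingers move at their own pace and stop on an object; FORCE is the grip in N (left out, the last holds). Time passes only in rows, so rows that repeat a pose let the fingers close. It gives the time, the measured TCP pose, the force, the opening and the grip force at its end, in the units of the state.
- r.sense(): the state, without advancing time (a new reading comes with each control period).
- cams.grab_frame(name): name is "scene" or "top" or "wrist"; returns a dict with "image" (400x640x3 uint8, red, green, blue), "fx", "fy", "cx", "cy" (pixels), "position" and "orientation" of the camera in the world. Camera axes: x right, y down, z forward; pixel columns grow to the right and rows downward; lengths in mm; the calibration is good to about 2 mm. A picture is of the moment at which its call begins. There is no depth.
- sign_off(): hands the job in; it is judged then, once.
The state is a dict: "clock": time; "qpos": joint angles; "qvel": joint speeds; "joint_efforts": joint torques, N m; "eef_pos": TCP position; "tcp_rot": TCP orientation; "contact_force": force on the tool from outside, world axes, zero at the start; "wrist_torque": the same for the moment, N m; "opening": opening from 0.0 (shut) to 1.0 (fully open); "grasp_force": force on a finger pad.
Only numpy, scipy, OpenCV 4.12 (cv2) and the standard library are available. Lean on these libraries where they do the work, as an engineer would, in place of code of your own. Each camera call takes 0.05 s, during which the arm holds its last target. There are 200 camera calls.

## Working session

There is one attempt and no reset: what is moved stays moved. The work goes in short steps, Python scripts to look and compute and a shell command to move; the robot and the scene stay as the last step left them, time stands still between calls to the robot, and variables do not carry over. Pictures are saved under pics/ and viewed, at most 10 in all, crops included, and the job is handed in when it is done.

```bash
ls; mkdir -p pics
python3 - <<'E'
from rig import r,cams
import cv2
print(r.sense(), r.finger_overhang)
for n in("scene","top"):
    f=cams.grab_frame(n); cv2.imwrite(f"pics/{n}0.png",f["image"][:,:,::-1]); print(n,{k:v for k,v in f.items() if k!="image"})
E
```

```text
pics
{'clock': 0.0, 'qpos': array([-1.21637040e+00,  3.53638208e-01,  1.63412429e+00, -2.42887641e-05,
        1.15518559e+00, -2.42377901e-03]), 'qvel': array([ 7.89109267e-04,  1.94799543e-04, -8.42183782e-05, -5.16166776e-04,
       -1.40350574e-03,  1.86826109e-04]), 'joint_efforts': array([ 3.00652493e-03, -6.05248833e+01, -3.42064977e+01,  9.76349838e-05,
        9.47398221e-03, -9.20619868e-06]), 'eef_pos': array([ 218.15456087, -585.22219224,  249.5720778 ]), 'tcp_rot': array([-3.14023717e+00,  1.89224103e-05,  3.56859538e-01]), 'contact_force': array([-0.31661117, -0.06030895,  0.36214527]), 'wrist_torque': array([-0.03277196,  0.00343775,  0.00089419]), 'grasp_force': 0.0, 'opening': 0.9961650708802434} 19.0
scene {'fx': 401.0744592408443, 'fy': 401.0744592408443, 'cx': 324.1591783234582, 'cy': 198.24012940031477, 'position': array([-10.75510431, 944.39379548, 721.38224631]), 'orientation': array([-2.0924452 , -0.00968772, -2.63658767])}
top {'fx': 484.04625822343417, 'fy': 484.04625822343417, 'cx': 325.585113215834, 'cy': 196.1177912491772, 'position': array([ 336.64663038,   19.25459111, 1462.80615013]), 'orientation': array([-3.0184983 , -0.00475581, -1.58663942])}
```

View pics/top0.png

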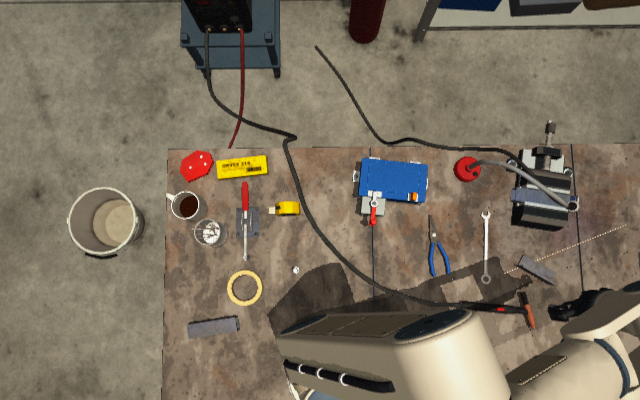

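View pics/scene0.png

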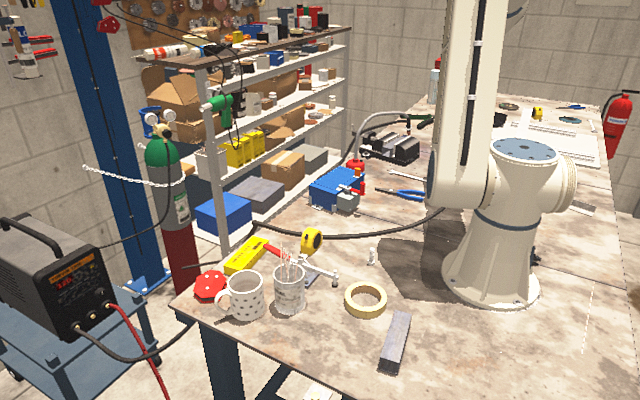

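The top view shows the case at about (394,180), the red lever at (373,212), the orange tab at (414,197), the pliers at (438,250), the tape at (286,208) and the tin at (208,232). The scene view agrees with this. Next I'll take an enlarged crop and measure.

```bash
cat > h.py <<'E'
import numpy as np,cv2
from scipy.spatial.transform import Rotation as R
from rig import r,cams
def ray(f,u,v,z):
    d=R.from_euler('xyz',f["orientation"]).as_matrix()@[(u-f["cx"])/f["fx"],(v-f["cy"])/f["fy"],1]
    p=np.array(f["position"]); return p+d*(z-p[2])/d[2]
def proj(f,P):
    q=R.from_euler('xyz',f["orientation"]).as_matrix().T@(np.array(P)-f["position"])
    return f["fx"]*q[0]/q[2]+f["cx"],f["fy"]*q[1]/q[2]+f["cy"]
def seg(f,lo,hi,box):
    h=cv2.cvtColor(f["image"],cv2.COLOR_RGB2HSV); m=cv2.inRange(h,lo,hi)
    k=np.zeros_like(m); a,b,c,d=box; k[b:d,a:c]=m[b:d,a:c]; return k
E
python3 - <<'E'
from h import *
f=cams.grab_frame("top")
b=seg(f,(100,120,60),(125,255,255),(350,150,435,210))
rect=cv2.minAreaRect(cv2.findNonZero(b)); print("case",rect)
for c in cv2.boxPoints(rect): print(c,ray(f,*c,74)[:2].round(1))
for n,lo,hi,box,z in (("red",(0,150,80),(6,255,255),(355,185,390,230),119),("orange",(7,150,80),(20,255,255),(400,185,430,210),95)):
    m=seg(f,lo,hi,box); p=cv2.findNonZero(m); print(n,len(p),p[:,0].min(0),p[:,0].max(0),p[:,0].mean(0),ray(f,*p[:,0].mean(0),z).round(1))
c=f["image"][145:235,345:445,::-1]; cv2.imwrite("pics/crop.png",cv2.resize(c,None,fx=6,fy=6,interpolation=cv2.INTER_CUBIC))
E
```

```text
case ((392.8545227050781, 179.86752319335938), (66.70867919921875, 37.80792999267578), 6.072457313537598)
[357.68756 195.137  ] [509.8 -83. ]
[361.68713 157.5412 ] [620.3 -97.3]
[428.02148 164.59805] [ 596.4 -290.4]
[424.0219  202.19385] [ 486.3 -274.2]
red 94 [369 207] [376 226] [372.58510638 216.94680851] [ 442.4 -119.7  119. ]
orange 36 [411 193] [416 199] [413.33333333 196.        ] [ 502.3 -240.    95. ]
```

View pics/crop.png

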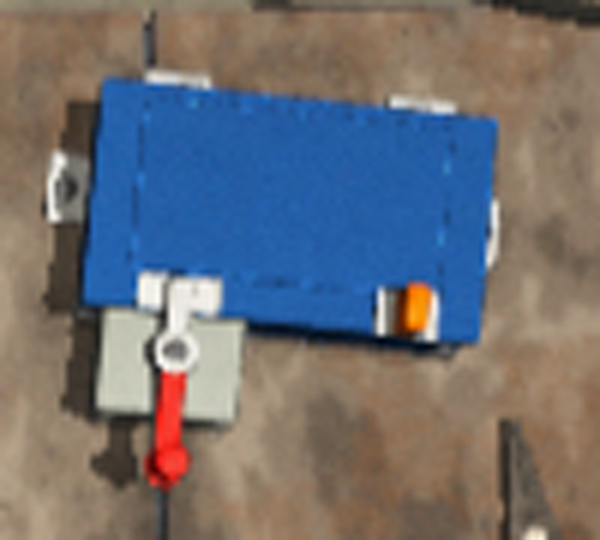

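The crop (6x, offset (345,145)) shows the lid corners at crop (103,80), (497,118), (475,343) and (85,305). The pivot ring is at (177,348), the post at (170,462) and the tab at (417,308). I'll fit the case pose to these points.

Run:
```python
from h import *
from scipy.optimize import least_squares
f=cams.grab_frame("top")
M=[(55,95,74),(55,-95,74),(-55,-95,74),(-55,95,74),(-77,50,84),(-132,50,115),(-46,-60,100)]
P=np.array([(103,80),(497,118),(475,343),(85,305),(177,348),(170,462),(417,308)])/6+[345,145]
P-=0.4
def T(x,m): c,s=np.cos(x[2]),np.sin(x[2]); return np.array([x[0]+c*m[0]-s*m[1],x[1]+s*m[0]+c*m[1],m[2]])
F=lambda x:np.concatenate([np.array(proj(f,T(x,m)))-p for m,p in zip(M,P)])
s=least_squares(F,[550,-185,-.1],x_scale=[1,1,.01],loss='soft_l1'); x=s.x
print(x, F(x).reshape(-1,2).round(1).tolist())
for n,m in dict(grip=(-132,50,102),pivot=(-77,50,80),pull=(-46,-60,93),hinge=(55,0,66)).items(): print(n,T(x,m).round(1))
for n,u,v in(("tin",208,232),("pliers",438,250),("tape",286,208)): print(n,ray(f,u,v,30).round())
```

```text
[ 5.54139087e+02 -1.86621251e+02 -1.18549949e-01] [[0.4, -0.3], [-0.4, -0.0], [0.3, -0.3], [-0.1, -0.6], [-0.3, 0.9], [0.2, 0.2], [-0.2, 0.2]]
grip [ 429.  -121.4  102. ]
pivot [ 483.6 -127.9   80. ]
pull [ 501.4 -240.8   93. ]
hinge [ 608.8 -193.1   66. ]
tin [412. 358.  30.]
pliers [ 349. -319.   30.]
tape [480. 128.  30.]
```

```bash
cat >> h.py <<'E'
C=np.array([554.1,-186.6,-0.1185])
def W(m): c,s=np.cos(C[2]),np.sin(C[2]); return np.array([C[0]+c*m[0]-s*m[1],C[1]+s*m[0]+c*m[1],m[2]])
def delta(P,rpy):
    "tool-frame shift (m) and rotvec from the present pose to a world target"
    s=r.sense(); A=R.from_euler('xyz',s["tcp_rot"]); B=R.from_euler('xyz',rpy)
    return np.r_[A.inv().apply(np.array(P)-s["eef_pos"])/1000,(A.inv()*B).as_rotvec()].round(4)
E
python3 -c "
from h import *
print(delta([*W((-132,50,0))[:2],250],[np.pi,0,C[2]]))"
```

```text
[ 3.595e-01 -3.612e-01  2.000e-04 -9.000e-04  2.000e-04  4.753e-01]
```

```bash
python3 -m crank '[[0.03,-0.03,0,0,0,0.05,0.3],[0.065,-0.065,0,0,0,0.15,0.3],[0.1,-0.1,0,0,0,0.25,0.4],[0.135,-0.135,0,0,0,0.35,0.4],[0.17,-0.17,0,0,0,0.4753,0.4]]' 30
python3 -c "
from h import *
print(delta([*W((-132,50,0))[:2],250],[np.pi,0,C[2]]))"
```

```text
clock: 0.7
eef_pos: [318.5, -365.2, 250.2]
tcp_rot: [-3.142, -0.0, -0.123]
contact_force: [0.5, -0.4, -0.6]
opening: 0.595
grasp_force: 0.0
[ 7.960e-02 -2.555e-01  2.000e-04 -0.000e+00 -2.000e-04 -4.800e-03]
```

```bash
python3 -m crank '[[0.015,-0.045,0,0,0,0,0.4],[0.03,-0.09,0,0,0,0,0.4],[0.045,-0.135,0,0,0,0,0.4],[0.06,-0.18,0,0,0,0,0.4],[0.07,-0.22,0,0,0,0,0.4]]'
python3 -m crank '[[0.01,-0.035,0.03,0,0,-0.005,0.4],[0.01,-0.035,0.06,0,0,-0.005,0.4],[0.01,-0.035,0.06,0,0,-0.005,0.4]]'
python3 - <<'E'
from h import *
print(delta(W((-132,50,108)),[np.pi,0,C[2]]))
f=cams.grab_frame("wrist"); cv2.imwrite("pics/w1.png",f["image"][:,:,::-1])
for m in [(-132,50,119),(-77,50,84),(-46,-60,105)]: print(m,np.round(proj(f,W(m)),1))
E
```

```text
clock: 1.2
eef_pos: [414.5, -154.8, 250.5]
tcp_rot: [-3.142, -0.001, -0.118]
contact_force: [-0.3, -0.4, 0.4]
opening: 0.601
grasp_force: 0.0
clock: 1.5
eef_pos: [425.7, -121.5, 187.5]
tcp_rot: [-3.141, 0.006, -0.111]
contact_force: [-0.3, 0.0, -0.0]
opening: 0.604
grasp_force: 0.0
[ 0.0037 -0.0005  0.0795 -0.001   0.006   0.0075]
(-132, 50, 119) [325.1 213.7]
(-77, 50, 84) [325.7 116.8]
(-46, -60, 105) [519.8  64. ]
```

View pics/w1.png

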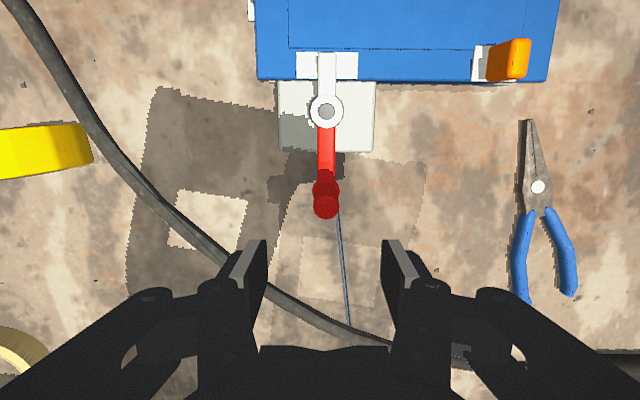

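Wrist view: the post top is at (325,206), the pivot at (326,109) and the tab at (515,58). All three sit about 7 px (3–4 mm) further forward than predicted, and sideways they agree. I'll recheck this once the arm has settled.

Run:
```python
from h import *
f=cams.grab_frame("wrist"); f=cams.grab_frame("wrist"); s=r.sense(); print(s["eef_pos"],s["tcp_rot"],f["position"],f["orientation"],f["fx"])
print(delta(W((-132,50,108)),[np.pi,0,C[2]]))
m=seg(f,(0,150,60),(6,255,255),(300,80,360,240)); p=cv2.findNonZero(m)[:,0]; print(p.min(0),p.max(0))
for m in [(-132,50,119),(-77,50,84),(-46,-60,105)]: print(m,np.round(proj(f,W(m)),1))
```

```text
[ 428.13764931 -123.80864192  191.22411395] [ 3.14137733e+00 -5.33779372e-04 -1.14078844e-01] [ 493.67059486 -129.50096295  313.08649975] [ 2.87244073e+00  3.64864723e-04 -1.68325838e+00] 336.17648519312297
[ 0.0005 -0.0026  0.0832  0.0002 -0.0005  0.0044]
[310 130] [336 220]
(-132, 50, 119) [322.4 215.7]
(-77, 50, 84) [323.  120.4]
(-46, -60, 105) [512.7  68.5]
```

```bash
python3 -m crank '[[0.003,-0.003,0.04,0,0,0.004,0.4],[0.003,-0.003,0.083,0,0,0.004,0.4],[0.003,-0.003,0.083,0,0,0.004,0.4]]'; python3 -m crank '[[0,0,0,0,0,0,0.7],[0,0,0,0,0,0,0.85],[0,0,0,0,0,0,0.85],[0,0,0,0,0,0,0.85],[0,0,0,0,0,0,0.85]]' 20
```

```text
clock: 1.95
eef_pos: [428.8, -120.7, 104.9]
tcp_rot: [-3.141, 0.006, -0.119]
contact_force: [-0.3, 0.2, -0.3]
opening: 0.599
grasp_force: 0.0
clock: 2.45
eef_pos: [432.5, -121.2, 109.2]
tcp_rot: [3.141, -0.004, -0.118]
contact_force: [-0.4, -1.8, 9.7]
opening: 0.179
grasp_force: 21.9
```

```bash
python3 -m crank '[[0,0,-0.003,0,0,0,0.85],[0,0,-0.003,0,0,0,0.85],[0,0,-0.003,0,0,0,0.85]]'; python3 -m crank '[[0,0.0028,0,0,0,-0.05,0.85],[0.0003,0.0055,0,0,0,-0.1,0.85],[0.0003,0.0055,0,0,0,-0.1,0.85],[0.0003,0.0055,0,0,0,-0.1,0.85]]';  python3 -m crank '[[0.0002,0.0025,0,0,0,-0.05,0.85],[0.0005,0.0054,0,0,0,-0.1,0.85],[0.0005,0.0054,0,0,0,-0.1,0.85],[0.0005,0.0054,0,0,0,-0.1,0.85]]'
```

```text
clock: 2.75
eef_pos: [432.4, -121.0, 110.9]
tcp_rot: [3.141, -0.003, -0.118]
contact_force: [5.9, -3.3, -11.3]
opening: 0.177
grasp_force: 21.0
clock: 3.15
eef_pos: [431.8, -126.2, 110.8]
tcp_rot: [3.141, -0.002, -0.019]
contact_force: [4.4, -1.1, -8.6]
opening: 0.173
grasp_force: 21.3
clock: 3.55
eef_pos: [431.6, -131.5, 110.7]
tcp_rot: [3.141, -0.001, 0.08]
contact_force: [3.3, -1.3, -5.0]
opening: 0.176
grasp_force: 21.6
```

```bash
python3 -m crank '[[0.0001,0.0028,0,0,0,-0.05,0.85],[0.0001,0.0028,0,0,0,-0.05,0.85],[0.0001,0.0028,0,0,0,-0.05,0.85]]';  python3 -m crank '[[0.0001,0.0028,0,0,0,-0.05,0.85],[0.0001,0.0028,0,0,0,-0.05,0.85],[0.0001,0.0028,0,0,0,-0.05,0.85]]'
```

```text
clock: 3.85
eef_pos: [431.8, -134.2, 110.6]
tcp_rot: [3.141, -0.001, 0.13]
contact_force: [2.5, -0.6, -2.3]
opening: 0.18
grasp_force: 21.9
clock: 4.15
eef_pos: [432.0, -137.0, 110.5]
tcp_rot: [3.141, -0.0, 0.18]
contact_force: [2.7, -2.1, 0.5]
opening: 0.177
grasp_force: 22.1
```

```bash
python3 -m crank '[[0.0001,0.0028,0,0,0,-0.05,0.85],[0.0003,0.0055,0,0,0,-0.1,0.85],[0.0003,0.0055,0,0,0,-0.1,0.85]]'
python3 - <<'E'
from h import *
f=cams.grab_frame("wrist"); cv2.imwrite("pics/w2.png",f["image"][:,:,::-1]); print(r.sense()["contact_force"],r.sense()["wrist_torque"])
E
```

```text
clock: 4.45
eef_pos: [432.9, -142.3, 110.4]
tcp_rot: [-3.141, 0.001, 0.282]
contact_force: [-0.1, -0.2, 2.3]
opening: 0.179
grasp_force: 22.4
[-1.54916478  0.32401527  2.38925544] [-0.12488462 -0.00323607 -0.06517832]
```

View pics/w2.png

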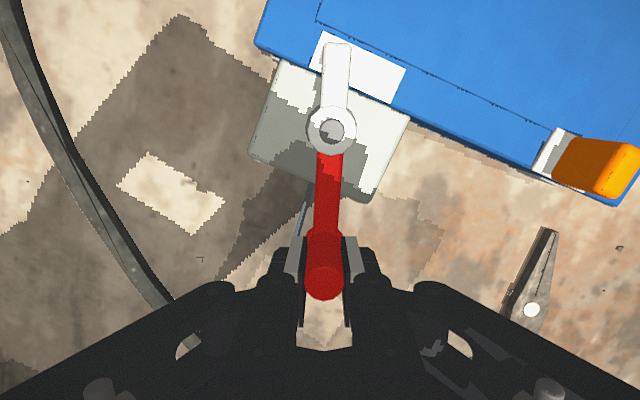

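The nose, arm and gripper are still in line at about 0.4 rad, with the pivot at (331,130) and the post at (324,283), and forces are near zero. So the positive sense is free, and I'll carry on.

```bash
python3 -m crank '[[0.0004,0.0066,0,0,0,-0.12,0.85],[0.0016,0.0131,0,0,0,-0.24,0.85],[0.0035,0.0194,0,0,0,-0.36,0.85],[0.0062,0.0254,0,0,0,-0.48,0.85],[0.0062,0.0254,0,0,0,-0.48,0.85]]'; python3 -m crank '[[0.0004,0.0066,0,0,0,-0.12,0.85],[0.0016,0.0131,0,0,0,-0.24,0.85],[0.0035,0.0194,0,0,0,-0.36,0.85],[0.0062,0.0254,0,0,0,-0.48,0.85],[0.0062,0.0254,0,0,0,-0.48,0.85]]'
```

```text
clock: 5.0
eef_pos: [444.8, -165.7, 110.2]
tcp_rot: [-3.14, 0.003, 0.765]
contact_force: [-7.7, -6.0, 7.9]
opening: 0.173
grasp_force: 22.9
clock: 5.5
eef_pos: [467.4, -181.4, 110.5]
tcp_rot: [-3.141, 0.004, 1.246]
contact_force: [-8.0, -19.2, 6.4]
opening: 0.175
grasp_force: 22.7
```

```bash
python3 -m crank '[[-0.003,0,0,0,0,0,0.85],[-0.003,0,0,0,0,0,0.85]]'; python3 -m crank '[[0.0003,0.0055,0,0,0,-0.1,0.85],[0.0003,0.0055,0,0,0,-0.1,0.85],[0.0003,0.0055,0,0,0,-0.1,0.85]]'
```

```text
clock: 5.7
eef_pos: [466.9, -181.8, 110.3]
tcp_rot: [-3.141, -0.0, 1.24]
contact_force: [-1.3, -0.3, 2.3]
opening: 0.179
grasp_force: 22.5
clock: 6.0
eef_pos: [472.3, -183.5, 110.3]
tcp_rot: [-3.141, 0.0, 1.34]
contact_force: [-3.1, -4.2, 3.3]
opening: 0.18
grasp_force: 22.5
```

```bash
python3 -m crank '[[0,0.003,0,0,0,-0.05,0.85],[0,0.003,0,0,0,-0.05,0.85],[0,0.003,0,0,0,-0.05,0.85]]'
python3 - <<'E'
from h import *
f=cams.grab_frame("wrist"); cv2.imwrite("pics/w3.png",f["image"][:,:,::-1]); s=r.sense(); A=R.from_euler('xyz',s["tcp_rot"]); print(A.inv().apply(s["contact_force"]))
E
```

```text
clock: 6.3
eef_pos: [475.1, -184.2, 110.3]
tcp_rot: [-3.141, 0.0, 1.39]
contact_force: [-3.2, -3.7, 4.1]
opening: 0.177
grasp_force: 22.5
[-5.60761244 -2.42260357 -3.5346441 ]
```

View pics/w3.png

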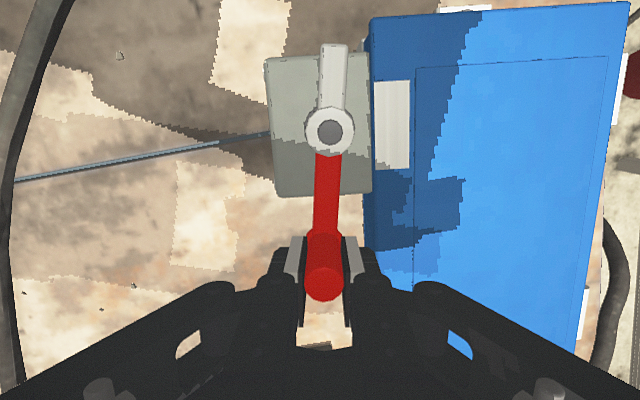

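At about 1.5 rad the lever is parallel to the lid edge, with the pivot at (330,132) and the post at (323,285). The nose, at (333,60), is clear of the lid. I'll release it and go to the tab.

```bash
python3 -m crank '[[0,0,0,0,0,0,0.6],[0,0,0,0,0,0,0.6],[0,0,-0.02,0,0,0,0.6],[0,0,-0.05,0,0,0,0.6],[0,0,-0.09,0,0,0,0.6]]'; python3 -c "
from h import *
print(delta(W((-43,-60,180)),[np.pi,0,C[2]]))"
```

```text
clock: 6.85
eef_pos: [474.5, -183.3, 199.8]
tcp_rot: [-3.138, -0.001, 1.391]
contact_force: [0.3, -0.2, 0.2]
opening: 0.401
grasp_force: 0.0
[-0.0515  0.0397  0.0196 -0.0036  0.0017  1.5098]
```

```bash
python3 -m crank '[[-0.01,0.008,0,0,0,0.14,0.55],[-0.02,0.016,0,0,0,0.28,0.55],[-0.03,0.024,0,0,0,0.42,0.55],[-0.04,0.032,0,0,0,0.56,0.55],[-0.0515,0.04,0,0,0,0.7,0.55]]'; python3 -m crank '[[0,0,0,0,0,0.14,0.55],[0,0,0,0,0,0.28,0.55],[0,0,0,0,0,0.42,0.55],[0,0,0,0,0,0.56,0.55],[0,0,0,0,0,0.7,0.55]]';python3 -m crank '[[0,0,0,0,0,0.11,0.55],[0,0,0,0,0,0.11,0.55]]'
python3 - <<'E'
from h import *
f=cams.grab_frame("wrist"); f=cams.grab_frame("wrist"); cv2.imwrite("pics/w4.png",f["image"][:,:,::-1])
print(delta(W((-43,-60,100)),[np.pi,0,C[2]]))
for m in [(-46-11,-60-6,105),(-46+11,-60+6,105),(-46-11,-54,105),(-46+11,-66,105)]: print(m,np.round(proj(f,W(m)),1))
E
```

```text
clock: 7.35
eef_pos: [506.0, -241.9, 200.1]
tcp_rot: [-3.141, -0.0, 0.686]
contact_force: [-0.3, -0.1, 0.3]
opening: 0.448
grasp_force: 0.0
clock: 7.85
eef_pos: [505.8, -241.5, 200.0]
tcp_rot: [-3.141, 0.0, -0.014]
contact_force: [0.3, 0.8, 0.2]
opening: 0.446
grasp_force: 0.0
clock: 8.05
eef_pos: [505.8, -241.6, 200.1]
tcp_rot: [-3.141, 0.0, -0.12]
contact_force: [-0.4, -0.4, 0.5]
opening: 0.453
grasp_force: 0.0
[-1.600e-03 -4.000e-04  1.001e-01 -3.000e-04  1.000e-04  3.800e-03]
(-57, -66, 105) [333.8 228. ]
(-35, -54, 105) [316.3 197.2]
(-57, -54, 105) [316.4 227.9]
(-35, -66, 105) [334.2 197.2]
```

View pics/w4.png

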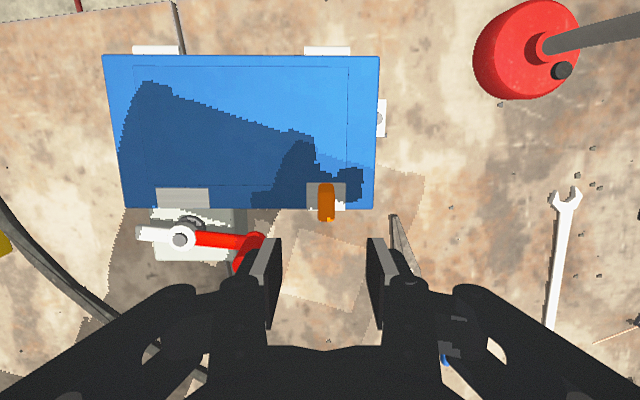

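Wrist view: the lever is swung round. The tab is at (327,182–222), about 4 mm further forward than the fit and centred sideways. I'll descend and grip.

```bash
python3 -m crank '[[-0.001,0,0.035,0,0,0.003,0.6],[-0.001,0,0.07,0,0,0.003,0.6],[-0.001,0,0.099,0,0,0.003,0.6],[-0.001,0,0.099,0,0,0.003,0.6]]'; python3 -m crank '[[0,0,0,0,0,0,0.9],[0,0,0,0,0,0,0.95],[0,0,0,0,0,0,0.95],[0,0,0,0,0,0,0.95],[0,0,0,0,0,0,0.95]]' 25
```

```text
clock: 8.55
eef_pos: [502.4, -240.5, 97.9]
tcp_rot: [-3.139, 0.006, -0.118]
contact_force: [-1.1, 0.4, 0.7]
opening: 0.403
grasp_force: 0.0
clock: 9.05
eef_pos: [505.5, -242.9, 102.9]
tcp_rot: [3.14, -0.002, -0.12]
contact_force: [-0.7, -4.1, -4.8]
opening: 0.13
grasp_force: 29.9
```

```bash
python3 -m crank '[[0.004,0,-0.0099,0,0,0,0.95],[0.009,0,-0.0194,0,0,0,0.95],[0.0149,0,-0.0283,0,0,0,0.95],[0.0216,0,-0.0366,0,0,0,0.95],[0.0291,0,-0.0441,0,0,0,0.95]]'
python3 - <<'E'
from h import *
s=r.sense(); print(s["contact_force"],s["wrist_torque"])
f=cams.grab_frame("wrist"); cv2.imwrite("pics/w5.png",f["image"][:,:,::-1])
E
```

```text
clock: 9.55
eef_pos: [533.7, -246.3, 147.2]
tcp_rot: [3.14, -0.001, -0.12]
contact_force: [-1.9, -7.0, -5.8]
opening: 0.133
grasp_force: 27.9
[-1.92460706 -6.98601187 -5.84964314] [-0.84321761  0.48482217 -0.01023673]
```

View pics/w5.png

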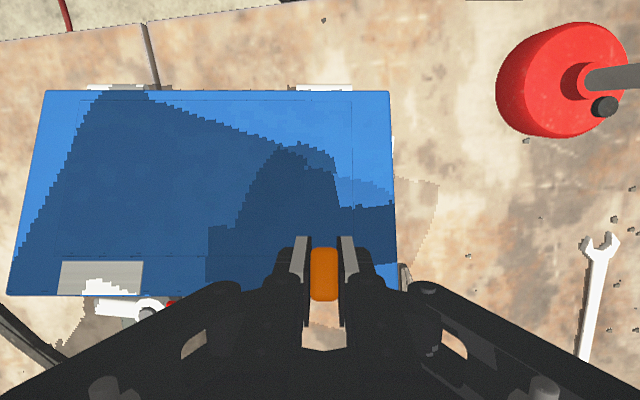

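The lid is coming up in the grip, with the tab at (324,275). Forces are small, so I'll follow the arc further.

```bash
python3 -m crank '[[0.0127,0,-0.0099,0,0,0,0.95],[0.0266,0,-0.0177,0,0,0,0.95],[0.0416,0,-0.0234,0,0,0,0.95],[0.0573,0,-0.0268,0,0,0,0.95],[0.0733,0,-0.0278,0,0,0,0.95]]'
```

```text
clock: 10.1
eef_pos: [606.8, -255.2, 175.6]
tcp_rot: [3.14, -0.001, -0.12]
contact_force: [-4.0, -5.4, -0.6]
opening: 0.134
grasp_force: 27.3
```

```bash
python3 -m crank '[[0.0159,0,0.0014,0,0,0,0.95],[0.0315,0,0.0052,0,0,0,0.95],[0.0463,0,0.0112,0,0,0,0.95],[0.0556,0,0.0165,0,0,0,0.95],[0.0617,0,0.0205,0,0,0,0.95]]'; python3 -m crank '[[0,0,0,0,0,0,0.95]]'
python3 - <<'E'
from h import *
f=cams.grab_frame("wrist"); cv2.imwrite("pics/w6.png",f["image"][:,:,::-1])
E
```

```text
clock: 10.6
eef_pos: [670.0, -263.0, 155.3]
tcp_rot: [3.139, -0.005, -0.12]
contact_force: [0.3, -4.3, 5.1]
opening: 0.131
grasp_force: 30.0
clock: 10.7
eef_pos: [670.2, -263.0, 155.1]
tcp_rot: [3.139, -0.006, -0.12]
contact_force: [2.3, -5.5, 5.3]
opening: 0.133
grasp_force: 30.1
```

View pics/w6.png

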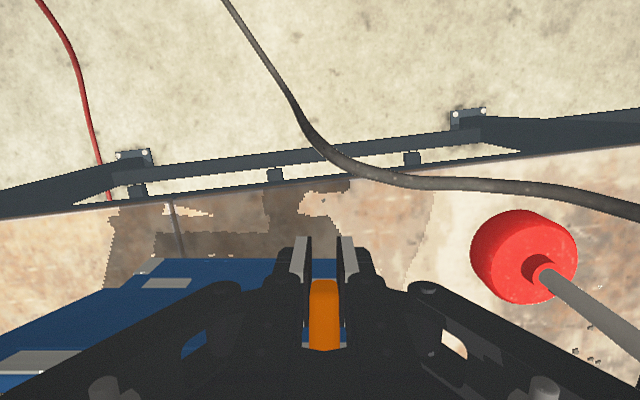

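The lid is past vertical and lying back, with the tab at (323,315) in the pads. I'll release and withdraw upwards.

```bash
python3 -m crank '[[0,0,0,0,0,0,0.6],[0,0,0,0,0,0,0.5],[0,0,0,0,0,0,0.5],[0,0,-0.01,0,0,0,0.5],[0,0,-0.03,0,0,0,0.5]]'; python3 -m crank '[[0.01,0,-0.04,0,0,0,0.5],[0.01,0,-0.08,0,0,0,0.5],[0,0,-0.12,0,0,0,0.5],[-0.04,0,-0.13,0,0,0,0.5],[-0.09,0,-0.13,0,0,0,0.5]]';python3 -m crank '[[-0.05,0,0,0,0,0,0.5],[-0.1,0,0,0,0,0,0.5],[-0.15,0,0,0,0,0,0.5],[-0.15,0,0,0,0,0,0.5],[-0.15,0,0,0,0,0,0.5]]'
python3 - <<'E'
from h import *
f=cams.grab_frame("scene"); a=f["image"][100:330,180:460,::-1]
g=cams.grab_frame("wrist"); b=g["image"][:,:,::-1]
cv2.imwrite("pics/end.png",np.hstack([cv2.resize(a,(400,329)),cv2.resize(b,(400,250),interpolation=3) if 0 else cv2.copyMakeBorder(cv2.resize(b,(400,250)),0,79,0,0,0)]))
E
```

```text
clock: 11.25
eef_pos: [666.7, -261.0, 181.8]
tcp_rot: [-3.141, 0.003, -0.12]
contact_force: [0.9, 0.2, -0.0]
opening: 0.499
grasp_force: 0.0
clock: 11.75
eef_pos: [579.4, -250.9, 315.8]
tcp_rot: [3.14, -0.005, -0.12]
contact_force: [-0.1, -0.3, 0.6]
opening: 0.499
grasp_force: 0.0
clock: 12.25
eef_pos: [429.0, -232.7, 313.9]
tcp_rot: [3.141, -0.002, -0.121]
contact_force: [1.1, -0.6, 0.6]
opening: 0.499
grasp_force: 0.0
```

View pics/end.png

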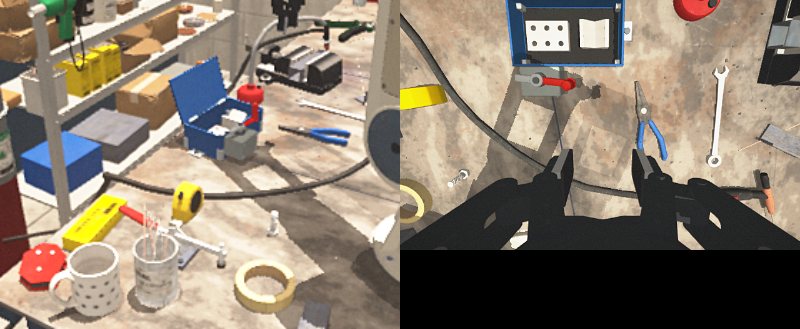

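The lid lies back on its stop (left half, (205,95)). The lever is swung round (right half, (537,78) to (572,84)), and the bystanders have not moved. Handing in.

```bash
python3 -c "
from rig import sign_off
print(sign_off())"
```

```text
the job is handed in; nothing more can be done
None
```

The case is open and the job is handed in at about 12 s on the robot clock: the lever turned freely anticlockwise to about 1.5 rad without being forced, the lid lies fully back, and the tin, pliers and tape measure were not touched; no verdict came back.

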